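# Put the garlic away and fasten the keeper's lid

## Task

Put the garlic bulb into the open compartment of the green garlic keeper and shut the wooden lid over it. Then press the red slotted stud on the lid down and, keeping it pressed, turn it clockwise about a quarter turn until it drops into its catch and stays there, holding the lid shut. Leave the other things on the table standing where they are.

Things in the scene. Friction and masses are not known exactly. Their poses are not given: they have to be found in the camera images.
- garlic_center (a point): centre of the garlic bulb: whitish-pink, about 50 mm across and 48 mm high, 23 g, standing on the table right of the keeper; its centre is 22 mm above the table, its short neck on top
- keeper: garlic keeper: green box fixed to the table, 180 mm (its x) by 160 mm (y) by 80 mm high, walls 4 mm, floor 5 mm. Origin: centre of its underside; x points from the stud end (nearer the robot) to the hinge. A divider 75 mm high at x = -30 mm parts the front bay with the steel catch (nothing goes there) from the garlic's compartment behind it
- compartment (a point): centre of the garlic compartment's floor, 5 mm above the table; the compartment is 114 mm (keeper's x) by 152 mm (keeper's y)
- lid (a joint): angle of the wooden lid, 6 mm thick, hinged along the top of the keeper's back wall (hinge line at x = +90 mm, z = 80 mm of the keeper): 0 shut, 1.57 upright; starts open at 1.6 to 1.85. The hinge is stiff (0.3 N m): the lid stays at any angle and must be pushed down all the way. The stud's stem and cross bar stick out 22 mm from its inner face
- lid_edge (a point): on the lid's upper (outer) face, middle of the free edge: 170 mm from the hinge line, 12 mm short of the edge. The lid is 166 mm wide. Site axes: x along the lid from the free edge to the hinge, y along the hinge, z out of the outer face
- stud_grip (a point): middle of the stud's red wing, a bar 42 mm long (point's x), 14 mm thick (point's y), 26 mm high, with a black slot along its top; pinch it across its thickness. The stud turns about the point's z, which is 148 mm from the hinge line. The point is 31 mm above the lid's outer face when not pressed. Unturned, the wing lies along the keeper's x
- stud_flange (a point): centre of the top of the stud's steel flange, 44 mm across, 4 mm thick, at the foot of the wing, 13 mm below its middle. It turns and sinks with the wing and may be pushed on by the fingertips; unpressed, its underside is 14 mm clear of the lid
- stud_press (a joint): how far the stud is pressed toward the lid, m: 0 free, 0.011 fully down. A spring returns it (about 3 N at 0, 10 N at full depth). With the lid shut the stud can turn only while pressed deeper than 0.007; when let go in the catch it springs back to about 0.0025 and can no longer turn
- stud_turn (a joint): turn of the stud, clockwise seen from above the shut lid, rad: 0 unturned (start), stop at 1.45; the catch is at 1.40. It must be unturned while the lid is being shut
- ramekin: small off-white stoneware ramekin, 61 mm across, 37 mm high, loose; stands near the garlic, not needed; origin at the centre of its underside
- salt_pot: brown turned wooden salt cellar, 66 mm across, 68 mm high, loose, not needed; origin at the centre of its underside
- glass_mill: small glass shaker, 44 mm across, 90 mm high, loose, not needed; origin at the centre of its underside
- mug: off-white mug, 90 mm across, 100 mm high, loose, not needed; origin at the centre of its underside
- garlic: the garlic bulb itself; origin at the centre of its underside, 22 mm below its centre
Things that resemble listed ones, but are neither listed nor needed, are in the scene too. Leave any orange or yellow look-alike of the garlic alone.

How it is judged:
By the outcome, as a careful person would: the job done as asked, in the order asked, and still so for the second after the job is handed in, with the robot touching nothing.
It also fails if it takes over 72 s, if anything falls off the work surface, if the arm or the gripper's body presses on something with over 40 N, if the wrist force passes 120 N, or if a joint passes its speed limit or range.

## Robot

A 6-joint arm with a two-finger parallel gripper is mounted at the origin on a cart in front of the work surface, level with it; the furniture and walls round the work are solid. World frame = base frame: x ahead of the robot, y to its left, z up, the work surface at z = 0. Lengths are in m, angles in rad, forces in N, time in s.
With the tool pointing down it reaches from about 0.35 to 0.975 m from the base axis. Payload 7.1 kg.
Tool frame: the origin (TCP) lies midway between the tips of the shut fingers; the grasp point (between the pads) lies 19 mm behind it; z points along the fingers, y is the line along which they close (so a half turn about z gives the same grasp; the last joint's range is limited). The gripper opens to 88 mm and grips with 3 to 60 N. Pads are 20 mm wide; open, the fingers measure 115 mm over their backs; the gripper's body (75 mm by 178 mm) begins 61 mm behind the grasp point.
Start: joints at [-1.255, 0.423, 1.63, -0, 1.089, -0.019], TCP at [0.205, -0.59, 0.195] pointing down, gripper open.
Joint ranges: [-3, 3], [-0.9, 2.11], [0.09, 2.58], [-1.31, 4.45], [0.11, 2.69], [-2.54, 2.54]. Speed limits (rad/s): [2.39, 2.39, 3.01, 3.14, 3.14, 3.14].

## Interface

Orientations are given as a unit quaternion [w, x, y, z].
In Python, from station import move_pose, movel, movej, command_gripper, wait, inverse_kinematics, read_camera, camera_info, MotionError, job_done, get_time, get_joint_pos, get_qvel, get_effort, get_tcp_pos, get_ee_rot, get_ft_force, get_ft_torque, get_grip_width, get_finger_force gives the robot as it stands. Calls block until the motion is done:
- move_pose(position, orientation): joint-space move of the TCP to a pose.
- movel(position, frame=None, v=0.15, until_force=None): straight line of the TCP; frame=None keeps the orientation; v is the mean speed in m/s. With until_force (N) it stops when the force on the tool has changed by that much, and returns True; else False.
- movej(angles): joint-space move.
- command_gripper(opening): opening from 0.0 (shut) to 1.0 (fully open); the grip force is fixed at half the most; returns when the fingers have stopped.
- wait(seconds).
- inverse_kinematics(position, orientation): joint angles nearest the present ones, or None.
- read_camera(name): name is "scene" or "top" or "wrist"; returns the picture (480x640x3 uint8, red, green, blue); there is no depth.
- camera_info(name): a dict with "intrinsics" (3x3 intrinsics, pixels), "T" (4x4, takes a point from camera to world coordinates); the wrist camera has in their place "tool_from_camera" (4x4, takes a point from camera to tool coordinates, whose origin is the TCP and whose axes are the flange's). Camera axes: x right, y up, looking along -z (the intrinsics and any distortion apply to the point x, -y, -z); pixel columns grow to the right and rows downward; lengths in m; the calibration is good to about 2 mm. A picture is of the moment at which its call begins: read the wrist's pose just before it. camera_info takes no time and is no camera call.
A pose or a line that the arm cannot do raises MotionError and nothing moves.
- job_done(): hands the job in; it is judged then, once.
Readings, each from a call of its own:
- get_time(): time.
- get_joint_pos(): joint angles.
- get_qvel(): joint speeds.
- get_effort(): joint torques, N m.
- get_tcp_pos(): TCP position.
- get_ee_rot(): TCP orientation.
- get_ft_force(): force on the tool from outside, world axes, zero at the start.
- get_ft_torque(): the same for the moment, N m.
- get_grip_width(): opening from 0.0 (shut) to 1.0 (fully open).
- get_finger_force(): force on a finger pad.
Only numpy, scipy, OpenCV 4.12 (cv2) and the standard library are available. Lean on these libraries where they do the work, as an engineer would, in place of code of your own. Each camera call takes 0.05 s, during which the arm holds its last target. There are 200 camera calls.

## Working session

There is one attempt and no reset: what is moved stays moved. The work goes in short steps, each a Python script; the robot and the scene stay as the last script left them, time stands still between calls to the robot, and variables do not carry over. Pictures are saved under pics/ and viewed, at most 10 in all, crops included, and the job is handed in when it is done.

```bash
mkdir -p pics; ls; python3 - <<'E'
from station import *
import cv2,numpy as np
for n in ["scene","top"]:
    cv2.imwrite(f"pics/{n}0.png",read_camera(n)[:,:,::-1])
    c=camera_info(n);print(n,c)
print(camera_info("wrist"),get_ee_rot(),get_tcp_pos(),get_time())
E
```

```text
pics
scene {'intrinsics': array([[503.12213379,   0.        , 325.6217724 ],
       [  0.        , 503.12213379, 247.21272994],
       [  0.        ,   0.        ,   1.        ]]), 'T': array([[-0.60060427,  0.30432011, -0.73936715, -0.42054776],
       [-0.79911953, -0.25869235,  0.54266587,  0.74521292],
       [-0.02612449,  0.91677017,  0.39855987,  0.5936543 ],
       [ 0.        ,  0.        ,  0.        ,  1.        ]])}
top {'intrinsics': array([[510.50870351,   0.        , 327.5839664 ],
       [  0.        , 510.50870351, 234.74074755],
       [  0.        ,   0.        ,   1.        ]]), 'T': array([[ 0.13384202,  0.97060876, -0.20001238,  0.28674914],
       [-0.9909922 ,  0.13015794, -0.03151783,  0.05196731],
       [-0.00455829,  0.20242912,  0.97928631,  1.12104008],
       [ 0.        ,  0.        ,  0.        ,  1.        ]])}
{'intrinsics': array([[421.39578503,   0.        , 315.98978178],
       [  0.        , 421.39578503, 240.51582577],
       [  0.        ,   0.        ,   1.        ]]), 'tool_from_camera': array([[ 3.73864932e-04,  9.59625485e-01,  2.81280623e-01,
         7.65462301e-02],
       [ 9.99999485e-01, -6.24262918e-04,  8.00602135e-04,
         7.07216745e-05],
       [ 9.43871275e-04,  2.81280178e-01, -9.59625224e-01,
        -1.89077039e-01],
       [ 0.00000000e+00,  0.00000000e+00,  0.00000000e+00,
         1.00000000e+00]])} [-6.83142304e-04  9.86026794e-01  1.66585367e-01 -1.04363047e-04] [ 0.20519181 -0.58978759  0.19437828] 0.1
```

View pics/scene0.png

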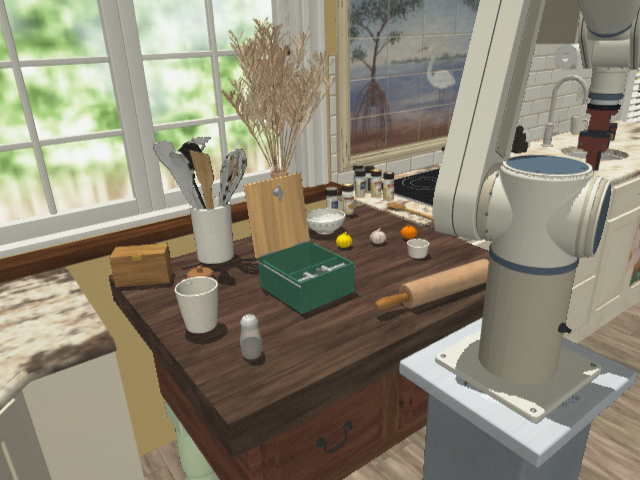

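View pics/top0.png

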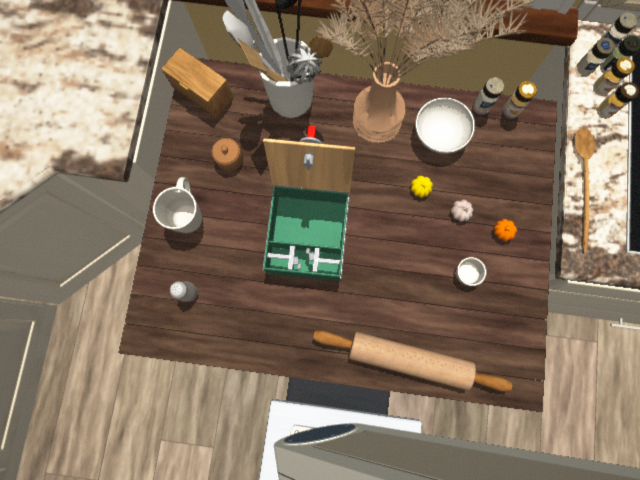

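Candidates for the garlic in the top view are the yellow bulb (421,187), the whitish-pink bulb (461,211), the orange bulb (505,230) and the ramekin (471,272, a cup). I choose the whitish-pink one at (461,211). The scene view shows the same bulb at (378,236). The keeper is around (307,232) in the top view, with its lid open toward the back and the stud behind the lid at about (311,132).

```bash
cat > h.py <<'E'
from station import *
import cv2,numpy as np
from scipy.spatial.transform import Rotation as R
def cam(n):
    c=camera_info(n); K=c["intrinsics"]
    if n!="wrist": return K,c["T"]
    q=get_ee_rot(); T=np.eye(4); T[:3,:3]=R.from_quat(np.roll(q,-1)).as_matrix(); T[:3,3]=get_tcp_pos()
    return K,T@c["tool_from_camera"]
def pix2w(KT,uv,z):
    K,T=KT; d=np.linalg.inv(K)@[uv[0],uv[1],1]; d=T[:3,:3]@[d[0],-d[1],-d[2]]
    return T[:3,3]+d*(z-T[2,3])/d[2]
def proj(KT,p):
    K,T=KT; c=T[:3,:3].T@(np.asarray(p)-T[:3,3]); a=K@[c[0],-c[1],-c[2]]; return a[:2]/a[2]
def down(a):  # tool down, finger closing line (tool y) at world angle a
    y=np.array([np.cos(a),np.sin(a),0]);z=np.array([0,0,-1.]);x=np.cross(y,z)
    q=R.from_matrix(np.c_[x,y,z]).as_quat(); return np.roll(q,1)
E
python3 - <<'E'
from h import *
im=cv2.imread("pics/top0.png")
a=cv2.resize(im[110:290,250:370],None,fx=4,fy=4,interpolation=cv2.INTER_CUBIC)[:600]
a=cv2.resize(im[120:290,250:362],None,fx=3.5,fy=3.5,interpolation=cv2.INTER_CUBIC)
b=cv2.resize(im[170:290,400:530],None,fx=3,fy=3,interpolation=cv2.INTER_CUBIC)
o=np.zeros((600,800,3),np.uint8);o[:a.shape[0],:a.shape[1]]=a[:600];o[:b.shape[0],400:400+b.shape[1]]=b
cv2.imwrite("pics/crop1.png",o)
K=cam("top")
for n,uv,z in [("garlic",(461,211),.022),("yel",(421,187),.022),("or",(505,230),.022),("ramekin",(471,272),.037),("FL",(265,275),.08),("FR",(343,278),.08),("BL",(272,188),.08),("BR",(349,193),.08)]:
    print(n,pix2w(K,uv,z).round(4))
E
```

```text
garlic [ 0.6038 -0.1986  0.022 ]
yel [ 0.6472 -0.1054  0.022 ]
or [ 0.5736 -0.2979  0.022 ]
ramekin [ 0.4684 -0.2273  0.037 ]
FL [0.3988 0.2014 0.08  ]
FR [0.414  0.0421 0.08  ]
BL [0.5841 0.216  0.08  ]
BR [0.5949 0.0526 0.08  ]
```

View pics/crop1.png

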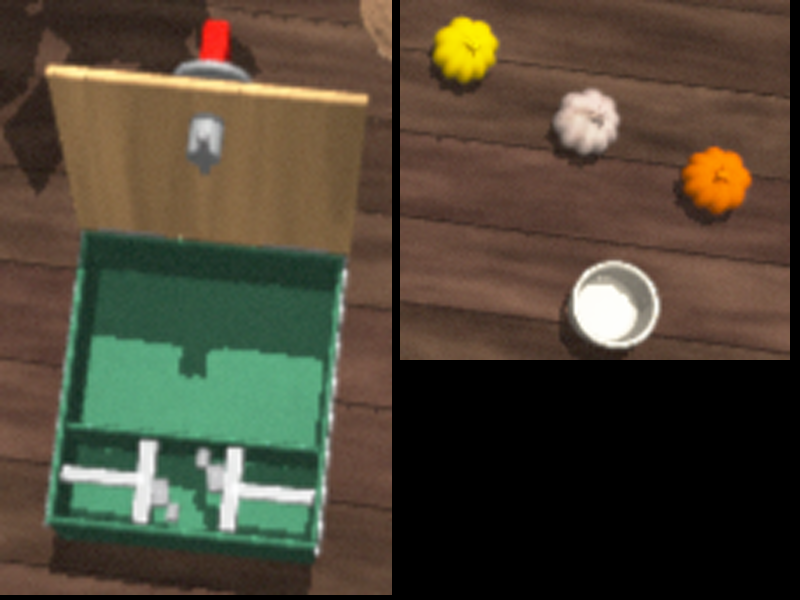

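The crop confirms the pale-pink bulb at (462,210). The keeper's rim corners, the lid's free edge and the stud behind the lid are all clear. Next I fit the keeper pose and lid angle, and triangulate the obstacles behind the lid.

```bash
python3 - <<'E'
from h import *
from scipy.optimize import least_squares
K=cam("top");S=cam("scene")
c=lambda u,v:(250+u/3.5,120+v/3.5)
# keeper-frame points
def kp(p,x): 
    cs,sn=np.cos(x[2]),np.sin(x[2]); return np.array([x[0]+cs*p[0]-sn*p[1],x[1]+sn*p[0]+cs*p[1],p[2]])
def lp(r,y,t,x):
    th=x[3]; return kp([.09-r*np.cos(th)+t*np.sin(th),y,.08+r*np.sin(th)+t*np.cos(th)],x)
obs=[((-.09,.08,.08),c(47,520)),((-.09,-.08,.08),c(320,546)),((.09,.08,.08),c(82,232)),((.09,-.08,.08),c(346,255))]
lo=[((.182,.083,.003),c(47,71)),((.182,-.083,.003),c(367,99))]
f=lambda x:np.concatenate([proj(K,kp(p,x))-q for p,q in obs]+[proj(K,lp(*p,x))-q for p,q in lo])
s=least_squares(f,[.5,.13,.08,1.7],loss="soft_l1");print(s.x.round(4),f(s.x).round(1))
x=s.x
print("stud px top",proj(K,lp(.148,0,.037,x)),"scene keeper FL,FR",proj(S,kp((-.09,.08,.08),x)),proj(S,kp((-.09,-.08,.08),x)),"lid scene",proj(S,lp(.182,.083,.003,x)),proj(S,lp(.182,-.083,.003,x)))
def tri(a,b):
    r=least_squares(lambda p:np.r_[proj(K,p)-a,proj(S,p)-b],[.7,.1,.2]);return r.x.round(3),round(r.cost,1)
print("whisk",tri((305,65),(237,155)),"crock",tri((290,90),(211,212)))
print("garlic tri",tri((462,210.5),(378,236)))
for z in (.3,.4,.5): print("flower edge",pix2w(K,(335,45),z).round(3),pix2w(K,(400,70),z).round(3))
for P,o in ((.41,-2),): pass
E
```

```text
[0.5032 0.1298 0.0404 1.7139] [ 0.2  0.7 -0.3  0.5  0.2 -0.7 -0.2 -0.6 -0.4 -0.   0.5  0. ]
stud px top [311.45548886 137.5504246 ] scene keeper FL,FR [300.89277392 282.82608879] [354.58236603 261.99544669] lid scene [243.54638377 185.1112878 ] [300.02752603 172.07907685]
whisk (array([0.753, 0.159, 0.299]), np.float64(0.1)) crock (array([0.791, 0.213, 0.139]), np.float64(49.8))
garlic tri (array([ 0.605, -0.201,  0.023]), np.float64(0.1))
flower edge [0.798 0.111 0.3  ] [ 0.765 -0.008  0.3  ]
flower edge [0.736 0.104 0.4  ] [ 0.706 -0.001  0.4  ]
flower edge [0.673 0.097 0.5  ] [0.648 0.006 0.5  ]
```

```bash
cat >> h.py <<'E'
KX=np.array([.5032,.1298,.0404]); TH0=1.714
def kp(p,x=KX):
    cs,sn=np.cos(x[2]),np.sin(x[2]); return np.array([x[0]+cs*p[0]-sn*p[1],x[1]+sn*p[0]+cs*p[1],p[2]])
def korient(phi=0,yaw=0):  # tool x = keeper x turned by yaw, top leaning to the robot by phi; returns quat, matrix
    a=KX[2]+yaw; k=np.array([np.cos(a),np.sin(a),0]);u=np.array([0,0,1.])
    x=k*np.cos(phi)+u*np.sin(phi);z=k*np.sin(phi)-u*np.cos(phi)
    M=np.c_[x,np.cross(z,x),z]; return np.roll(R.from_matrix(M).as_quat(),1),M
E
python3 - <<'E'
from h import *
g=np.array([.6045,-.200,.006]);q=down(np.radians(-45))
command_gripper(.85)
move_pose(g+[0,0,.12],q)
movel(g,v=.12); command_gripper(0)
print("width",get_grip_width(),get_finger_force(),get_time())
movel(g+[0,0,.2],v=.25); print(get_grip_width())
q2,M=korient(.25)
t=kp((.015,0,.042))+.019*M[:,2]
move_pose(t+[0,0,.16],q2)
print(get_grip_width(),get_time())
cv2.imwrite("pics/w1.png",read_camera("wrist")[:,:,::-1])
E
```

```text
width 0.23994709496547337 28.421328887343407 4.825
0.001801672144405713
0.003767090492979662 7.075
```

View pics/w1.png

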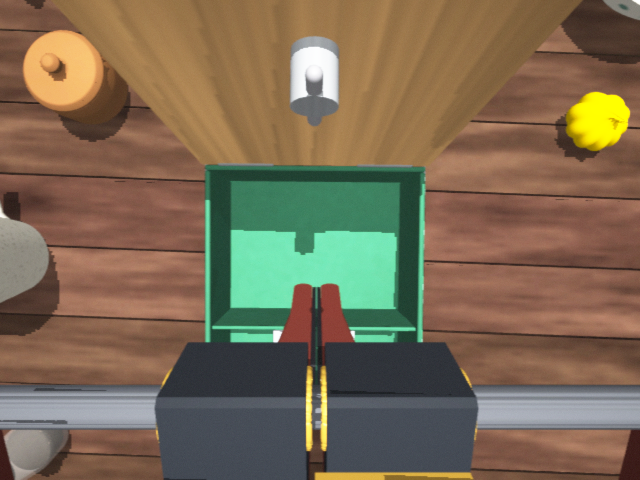

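The garlic slipped out: the wrist view shows empty fingers over the compartment. The keeper is centred where the fit put it. I look for the garlic again.

```bash
python3 - <<'E'
from h import *
command_gripper(1.0)
p=np.array([.52,-.2,.2]);q=down(np.radians(-90))
move_pose(p,q); wait(.2)
W=cam("wrist"); a=read_camera("wrist")[:,:,::-1];T=cam("top");t=read_camera("top")[:,:,::-1]
cv2.imwrite("pics/w2.png",np.hstack([cv2.resize(a,(533,400)),cv2.resize(t[150:300,390:490],(267,400))]))
np.savez("w2.npz",K=W[0],T=W[1],im=a); print(get_tcp_pos(),get_time())
E
```

```text
[ 0.52017004 -0.19915164  0.20004106] 10.05
```

View pics/w2.png

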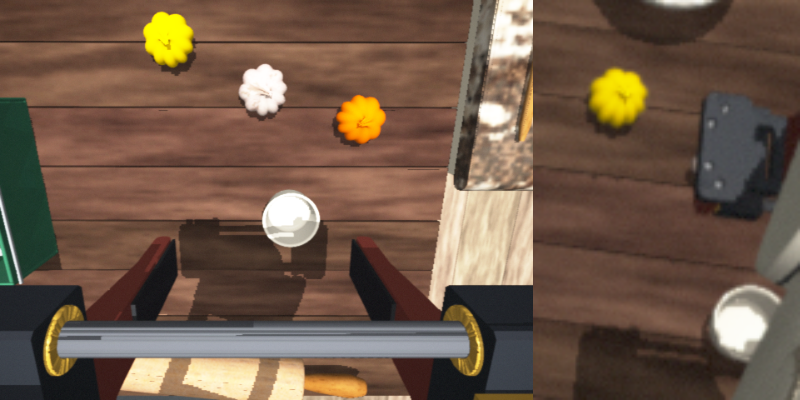

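The pale bulb is still standing, at about (315,108) in full-size wrist pixels, between the yellow and orange ones. I compute its position by colour centroid.

```bash
python3 - <<'E'
from h import *
d=np.load("w2.npz");W=(d["K"],d["T"]);im=d["im"]
sub=im[65:150,270:365].astype(int);hsv=cv2.cvtColor(sub.astype(np.uint8),cv2.COLOR_BGR2HSV)
m=((hsv[...,1]<70)&(hsv[...,2]>110)).astype(np.uint8)
n,l,s,c=cv2.connectedComponentsWithStats(m);i=1+s[1:,4].argmax();b=s[i];print(b,c[i])
ctr=(270+b[0]+b[2]/2,65+b[1]+b[3]/2);print(ctr,pix2w(W,ctr,.022),pix2w(W,ctr,.026))
sub=im[0:110,160:245];hsv=cv2.cvtColor(np.ascontiguousarray(sub),cv2.COLOR_BGR2HSV);
m=((hsv[...,1]>150)&(hsv[...,2]>100)&(hsv[...,0]>24)).astype(np.uint8)
n,l,s,c=cv2.connectedComponentsWithStats(m);i=1+s[1:,4].argmax();b=s[i];cy=(160+b[0]+b[2]/2,b[1]+b[3]/2)
print("yellow",pix2w(W,cy,.022))
E
```

```text
[  16   12   59   62 2609] [45.39440399 42.26983519]
(np.float64(315.5), np.float64(108.0)) [ 0.60383783 -0.1981497   0.022     ] [ 0.60376108 -0.19815935  0.026     ]
yellow [ 0.64985386 -0.10721335  0.022     ]
```

```bash
python3 - <<'E'
from h import *
g=np.array([.604,-.1985,.003]);q=down(np.radians(-45))
move_pose(g+[0,0,.12],q); movel(g,v=.12)
print("tcp",get_tcp_pos(),get_ft_force())
for o in (.7,.6,.55,.52,.49):
    command_gripper(o); print(o,get_grip_width(),get_finger_force(),get_tcp_pos()[2])
    if get_finger_force()>4: break
cv2.imwrite("pics/w3.png",np.hstack([read_camera("wrist")[:,:,::-1][:300,:500]]))
print(get_time())
E
```

```text
tcp [ 0.60465851 -0.19873552  0.00379551] [ 1.00328087 -0.26452698  0.16547053]
0.7 0.6990670852225727 0.0 0.003031307388790351
0.6 0.6011383155803217 0.0 0.002992113809319158
0.55 0.5475959505131234 0.0 0.003001061715515743
0.52 0.5154678302197047 0.0 0.002992600578525635
0.49 0.48984035707157375 0.0 0.0029939467499655037
13.8583
```

View pics/w3.png

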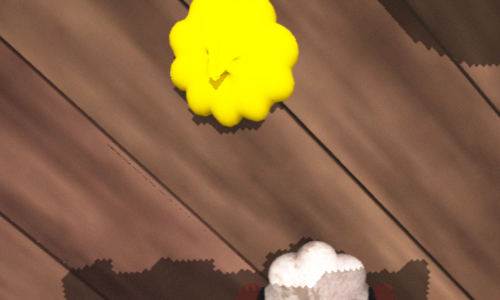

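The bulb's front lobe is at about (316,270), centred between the pads. I continue closing gently in small steps.

```bash
python3 - <<'E'
from h import *
for o in np.arange(.47,.2,-.02):
    command_gripper(o); print(round(o,2),round(get_grip_width(),3),round(get_finger_force(),2))
    if get_finger_force()>3: break
print(get_time())
cv2.imwrite("pics/w4.png",read_camera("wrist")[200:,150:500,::-1])
E
```

```text
0.47 0.465 0.0
0.45 0.452 0.04
0.43 0.427 0.07
0.41 0.409 1.62
0.39 0.394 5.91
15.1333
```

View pics/w4.png

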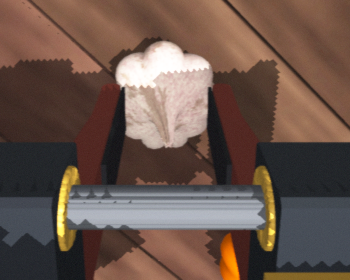

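```bash
python3 - <<'E'
from h import *
W=cam("wrist");p=np.array(get_tcp_pos())
print(p,[ (proj(W,[.604,-.1985,z])-[150,200]).round(0) for z in (0,.022,.044)])
K,T=W
im=read_camera("wrist")[:,:,::-1].copy()
c=camera_info("wrist");T2=c["tool_from_camera"]
for t in ([0,0,0],[0,0,-.019],[.01,.0175,0],[-.01,.0175,0],[.01,.0175,-.019],[.01,-.0175,-.019]):
    print(t,(proj((K,T2),t)-[150,200]).round(0))
hsv=cv2.cvtColor(np.ascontiguousarray(im[200:360,250:370]),cv2.COLOR_BGR2HSV);m=((hsv[...,1]<75)&(hsv[...,2]>120)).astype(np.uint8)
n,l,s,cc=cv2.connectedComponentsWithStats(m);print(s[1+s[1:,4].argmax()]+[100,0,0,0,0])
E
```

```text
[ 0.60420233 -0.198567    0.00329721] [array([166.,  80.]), array([166.,  99.]), array([166., 123.])]
[0, 0, 0] [167.  83.]
[0, 0, -0.019] [167.  99.]
[0.01, 0.0175, 0] [204.  63.]
[-0.01, 0.0175, 0] [203. 102.]
[0.01, 0.0175, -0.019] [207.  78.]
[0.01, -0.0175, -0.019] [126.  78.]
[ 115   41   98  108 7932]
```

```bash
python3 - <<'E'
from h import *
print(get_grip_width(),get_finger_force())
p=np.array(get_tcp_pos())
movel(p+[0,0,.03],v=.06); print(get_grip_width(),get_finger_force())
cv2.imwrite("pics/w5.png",read_camera("wrist")[200:,150:500,::-1])
print(get_time())
E
```

```text
0.3919508023428769 6.15826214896515
0.3879378556453353 0.0
15.9417
```

View pics/w5.png

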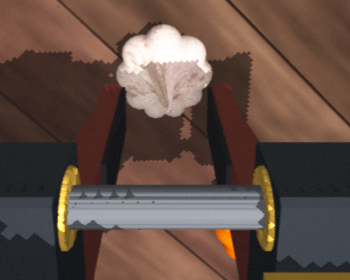

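The bulb (about 49 mm wide here) stayed on the table, centred between the pads at about (164,72) in the crop, so the pads touched only its upper part. The open tips probably sit higher than the nominal TCP. I descend by touch until the tips reach the table, then grip.

```bash
python3 - <<'E'
from h import *
p=np.array([.604,-.1985,0])
movel(p+[0,0,.05],v=.2); command_gripper(.65)
movel(p+[0,0,.008],v=.15)
hit=movel(p+[0,0,-.018],v=.03,until_force=4); z=get_tcp_pos()[2]; print(hit,z,get_ft_force())
movel(p+[0,0,z+.0025],v=.05)
for o in np.arange(.6,.2,-.03):
    command_gripper(o)
    if get_finger_force()>8: break
print(round(o,2),get_grip_width(),get_finger_force(),get_tcp_pos()[2])
movel(p+[0,0,.04],v=.08); print(get_grip_width(),get_finger_force(),get_time())
E
```

```text
False -0.017880883577625323 [ 0.14331482  0.09875808 -0.66155064]
0.54 0.542780346105979 15.659299656435905 -0.015385741203134733
0.548950987730083 15.700434709269757 20.1583
```

The bulb is now held at 48 mm with 15.7 N. The tips retract about 20 mm when open, so the bulb centre sits about 37 mm behind the TCP. I place it allowing for that.

```bash
python3 - <<'E'
from h import *
p=np.array(get_tcp_pos()); movel(p+[0,0,.12],v=.3)
q2,M=korient(.12)
t=kp((.008,0,.050))+.037*M[:,2]
move_pose(t+[0,0,.13],q2); print(get_grip_width(),get_finger_force())
print(movel(t,v=.12,until_force=8),get_tcp_pos()-t)
command_gripper(.8); wait(.2)
movel(t+[0,0,.2],v=.3)
command_gripper(0)
print(get_time()); cv2.imwrite("pics/w6.png",cv2.resize(read_camera("wrist")[:,:,::-1],(480,360)))
E
```

```text
0.5413181587811993 15.70042689066213
False [0.00057946 0.00011448 0.00061223]
25.9333
```

View pics/w6.png

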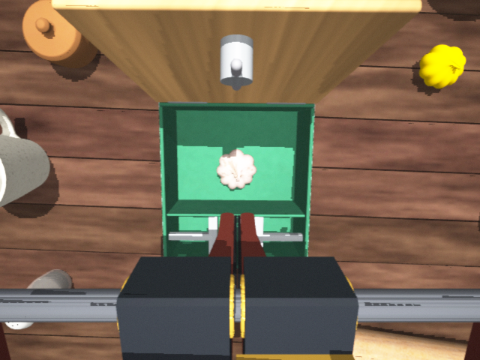

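The garlic is in the compartment at about (236,170) and the lid is untouched. Next I shut the lid with closed fingers, off-centre at y=+50 mm to clear the stud.

```bash
cat > lid.py <<'E'
from h import *
def tip(th,extra=0.):
    phi=float(np.interp(th,[.6,1.3],[0,.35])); r=.160
    x=.09-r*np.cos(th)+.006*np.sin(th)+extra; z=.08+r*np.sin(th)+.006*np.cos(th)
    q,M=korient(phi); return kp((x,.05,z))+.010*M[:,0],q
pre,q=tip(TH0,.03); up=pre+[0,0,.09]
ths=[1.6,1.45,1.3,1.1,.9,.7,.5,.35,.2,.1,.03]
for P,Q in [(up,q),(pre,q)]+[tip(t) for t in ths]: assert inverse_kinematics(P,Q) is not None,(P,Q)
p=np.array(get_tcp_pos())
movel([p[0]-.03,p[1],.33],v=.3)
move_pose(up,q); movel(pre,v=.2); print("f",get_ft_force(),get_time())
for t in ths:
    P,Q=tip(t); movel(P,Q,v=.12)
    f=get_ft_force(); print(t,np.round(f,1))
    if np.linalg.norm(f)>30: break
P,Q=tip(0)
hit=movel(P-[0,0,.004],Q,v=.04,until_force=12); print(hit,get_tcp_pos()-P,get_ft_force(),get_time())
E
python3 lid.py
```

```text
f [ 0.39222023 -0.1043759   0.37497225] 27.8583
1.6 [-0.4 -0.8  0.6]
1.45 [-0.6 -0.4  0.1]
1.3 [-0.4 -0.2  0.1]
1.1 [ 0.7 -0.3  0.6]
0.9 [ 0.3 -0.6 -0.2]
0.7 [0.3 0.  0.1]
0.5 [ 1.6 -0.4 -0.3]
0.35 [-0.2 -0.  -0.6]
0.2 [-0.9 -0.1  0.3]
0.1 [-0.4 -0.5  0. ]
0.03 [-0.1  0.5 -0.6]
False [-1.48791927e-04 -4.10186788e-05 -4.15646535e-03] [-0.33010072 -0.17111609  0.27017256] 32.3833
```

```bash
python3 - <<'E'
from h import *
W=cam("wrist"); a=read_camera("wrist")[:,:,::-1]; s=read_camera("scene")[:,:,::-1]
print((proj(W,get_tcp_pos())*.75).round(), get_tcp_pos(),get_grip_width(),get_time())
cv2.imwrite("pics/c7.png",np.hstack([cv2.resize(a,(480,360)),cv2.resize(s[140:320,190:350],(320,360))]))
E
```

```text
[237. 212.] [0.44127443 0.17734235 0.08204565] 0.004564146512060245 32.4833
```

View pics/c7.png

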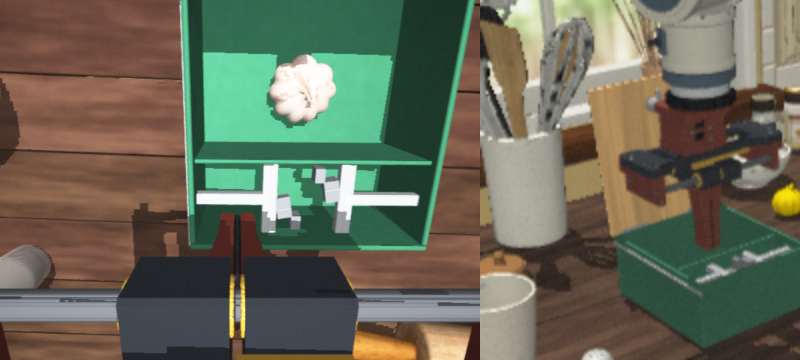

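The lid is still open. The fingertips at (237,213) passed over its edge. The tips look about 20 mm short of the reported TCP, so I check this in the scene camera.

```bash
python3 - <<'E'
from h import *
S=cam("scene");p=np.array(get_tcp_pos())
for dz in (0,.01,.02,.03): print(dz,proj(S,p+[0,0,dz]).round(1))
im=cv2.imread("pics/c7.png")[:,480:]
b,g,r=[im[...,i].astype(int) for i in range(3)]
m=((r>g+25)&(r<190)&(b<g+15)).astype(np.uint8); m[:, :200]=0;m[:,250:]=0
ys,xs=np.nonzero(m[180:270]);
for y in range(216,262,4):
    k=xs[ys+180==y]; print(y/2+140, (190+k.min()/2,190+k.max()/2) if len(k) else None)
E
```

```text
0 [303.5 273.4]
0.01 [303.3 269.5]
0.02 [303.2 265.5]
0.03 [303.  261.5]
248.0 (np.float64(297.5), np.float64(309.0))
250.0 (np.float64(297.5), np.float64(308.5))
252.0 (np.float64(297.5), np.float64(308.5))
254.0 (np.float64(297.5), np.float64(308.5))
256.0 (np.float64(298.0), np.float64(308.5))
258.0 (np.float64(298.0), np.float64(308.5))
260.0 (np.float64(298.5), np.float64(309.0))
262.0 (np.float64(300.0), np.float64(308.5))
264.0 (np.float64(304.0), np.float64(304.0))
266.0 None
268.0 None
270.0 None
```

The tip's lower end is at row 264, about 22 mm above the reported TCP. I redo the lid push with that offset.

```bash
sed -i 's/r=\.160/r=.153/; s/+\.010\*M\[:,0\],q/+.010*M[:,0]+.022*M[:,2],q/; s/tip(TH0,\.03)/tip(TH0,.035)/; s/+\[0,0,\.09\]/+[0,0,.075]/; s/p\[0\]-\.03,p\[1\],\.33/p[0],p[1],.30/; s/movel(pre,v=.2); print/assert not movel(pre,v=.2,until_force=6); print/' lid.py
sed -i 's/P-\[0,0,.004\],Q,v=.04/P-[0,0,.01],Q,v=.04/' lid.py
python3 lid.py
```

```text
f [ 0.36458523 -0.09539572 -0.00669314] 34.75
1.6 [-0.6  1.1 -0.1]
1.45 [ 0.2 -0.1  0.2]
1.3 [0.6 0.2 0.9]
1.1 [-0.2 -0.   0.1]
0.9 [0.3 0.7 0. ]
0.7 [ 1.1  0.8 -0.2]
0.5 [ 0.2 -0.7  0.3]
0.35 [-0.5  0.4 -0.1]
0.2 [0.4 0.6 0.9]
0.1 [0.8 0.4 0.5]
0.03 [ 0.5  0.6 -0.3]
True [ 0.00090032  0.00031547 -0.00544147] [-3.1006636  -1.93794874 14.10813564] 39.2583
```

I have used all ten views, so I check the lid numerically, by colour at projected points.

```bash
python3 - <<'E'
from h import *
W=cam("wrist");a=read_camera("wrist");S=cam("scene");s=read_camera("scene")
def col(K,im,p):
    u,v=proj(K,p).round().astype(int); return (u,v,im[v-1:v+2,u-1:u+2].reshape(-1,3).mean(0).round().tolist()) if 1<u<638 and 1<v<478 else (u,v)
for k in [(.03,.0,.086),(.06,.05,.086),(.05,-.05,.086),(0,-.05,.086),(.0,.07,.086)]:
    print(k,"wrist",col(W,a,kp(k)),"scene",col(S,s,kp(k)))
for r,y in ((.1,.06),(.15,.07),(.1,.0)):
    p=kp((.09-r*np.cos(TH0),y,.08+r*np.sin(TH0))); print("open-lid",col(S,s,p))
hsv=cv2.cvtColor(a,cv2.COLOR_RGB2HSV);m=((hsv[...,1]>210)&(hsv[...,2]>120)&((hsv[...,0]<5)|(hsv[...,0]>175))).astype(np.uint8)
n,l,st,c=cv2.connectedComponentsWithStats(m)
for i in range(1,n):
    if st[i,4]>60: print("red wrist",st[i],c[i].round(), pix2w(W,c[i],.130).round(4))
print("stud expect px",proj(W,kp((-.058,0,.13))),kp((-.058,0,.13)),get_tcp_pos(),get_time())
E
```

```text
(0.03, 0.0, 0.086) wrist (np.int64(454), np.int64(101), [42.0, 43.0, 47.0]) scene (np.int64(298), np.int64(254), [83.0, 49.0, 41.0])
(0.06, 0.05, 0.086) wrist (np.int64(316), np.int64(9), [221.0, 224.0, 227.0]) scene (np.int64(274), np.int64(256), [196.0, 190.0, 176.0])
(0.05, -0.05, 0.086) wrist (np.int64(601), np.int64(41), [181.0, 185.0, 188.0]) scene (np.int64(309), np.int64(246), [163.0, 154.0, 149.0])
(0, -0.05, 0.086) wrist (np.int64(577), np.int64(183), [188.0, 190.0, 194.0]) scene (np.int64(321), np.int64(252), [181.0, 25.0, 15.0])
(0.0, 0.07, 0.086) wrist (np.int64(264), np.int64(183), [251.0, 227.0, 146.0]) scene (np.int64(281), np.int64(266), [243.0, 217.0, 142.0])
open-lid (np.int64(258), np.int64(217), [133.0, 114.0, 76.0])
open-lid (np.int64(251), np.int64(197), [164.0, 161.0, 148.0])
open-lid (np.int64(278), np.int64(211), [131.0, 98.0, 74.0])
red wrist [ 438  292   52   92 2364] [466. 330.] [0.4641 0.1316 0.13  ]
stud expect px [471.01323192 383.03213094] [0.44524733 0.12745744 0.13      ] [0.44916434 0.17789859 0.05855541] 39.3583
```

```bash
python3 - <<'E'
from h import *
W=cam("wrist");a=read_camera("wrist")
for dk in (0,):
  for th in (0,.03,.06,.1):
    P=[]
    for r in (.127,.169):
      for y in (-.007,.007):
        for t in (.006+.018,.006+.044):
          P.append(proj(W,kp((.09-r*np.cos(th)+t*np.sin(th),y,.08+r*np.sin(th)+t*np.cos(th)))))
    P=np.array(P);print(th,P.min(0).round(),P.max(0).round())
hsv=cv2.cvtColor(a,cv2.COLOR_RGB2HSV);m=((hsv[...,1]>150)&(hsv[...,2]>60)&((hsv[...,0]<6)|(hsv[...,0]>174))).astype(np.uint8)
m[:,:420]=0
n,l,st,c=cv2.connectedComponentsWithStats(m)
for i in range(1,n):
    if st[i,4]>200: print(st[i],st[i,:2]+st[i,2:4])
# edge of the lid: front-right/left corners of outer face & hinge corners
print(get_time())
E
```

```text
0 [425. 291.] [501. 437.]
0.03 [428. 293.] [507. 444.]
0.06 [432. 295.] [513. 452.]
0.1 [437. 297.] [522. 462.]
[ 428  292   63   93 3400] [491 385]
39.4083
```

The lid is shut to within about 0.03 rad (wing blob (428–491, 292+), predicted 425–501, 291+), and the tips are about 27 mm short of the TCP. Next is the stud: lower onto the flange by touch, pinch the wing, then press.

```bash
python3 - <<'E'
from h import *
p=np.array(get_tcp_pos()); movel(p+[0,0,.09],v=.25)
command_gripper(.4)
q,M=korient(0); s=kp((-.058,0,0))
move_pose(s+[0,0,.13],q); print(inverse_kinematics(s+[0,0,.07],korient(0,-1.42)[0]) is not None)
movel(s+[0,0,.095],v=.15)
hit=movel(s+[0,0,.060],v=.03,until_force=3.5); z=get_tcp_pos()[2]; print(hit,z,get_ft_force())
command_gripper(0); print(get_grip_width(),get_finger_force(),get_ft_force(),get_ft_torque(),get_tcp_pos()-s,get_time())
E
```

```text
False
True 0.07309722201821794 [0.49798141 0.58755848 4.50260893]
0.15735790462234722 30.641634144703858 [-1.62337906 10.06158249  3.55810578] [ 1.83100775  0.33598731 -0.11218238] [-6.61939206e-05  1.37395068e-03  7.37904502e-02] 42.575
```

The half-turned grasp is needed because joint 6 would run out of range. I release and regrip rotated by π.

```bash
python3 - <<'E'
from h import *
s=kp((-.058,.0025,0)); q,M=korient(0,np.pi)
command_gripper(.4)
movel(s+[0,0,.14],v=.2)
print([inverse_kinematics(s+[0,0,.07],korient(0,np.pi-y)[0]) is not None for y in (0,.7,1.45)])
move_pose(s+[0,0,.14],q); print("j",get_joint_pos().round(2))
print([inverse_kinematics(s+[0,0,.07],korient(0,np.pi-y)[0]) is not None for y in (0,.7,1.45)])
movel(s+[0,0,.090],v=.15)
hit=movel(s+[0,0,.062],v=.03,until_force=3.5); z=get_tcp_pos()[2]; print(hit,z,get_ft_force())
command_gripper(0); print(get_grip_width(),get_finger_force(),get_ft_force(),get_tcp_pos()-s,get_time())
E
```

```text
[True, True, True]
j [ 0.26  0.27  2.02  0.    0.85 -1.35]
[True, True, True]
True 0.07323271327020034 [1.20713023 0.43430757 4.16278116]
0.15408315619184046 30.616669007577002 [ 0.89532104 -5.43713882  4.44241426] [ 0.00013734 -0.00047587  0.07376931] 47.8083
```

```bash
python3 - <<'E'
from h import *
s=kp((-.058,.0017,0)); z0=get_tcp_pos()[2]
hit=movel(s+[0,0,z0-.014],v=.03,until_force=13); z=get_tcp_pos()[2]; print(hit,z0-z,get_ft_force())
zc=max(z,z0-.0115)
for a in np.arange(.2,1.45,.2):
    move_pose(s+[0,0,zc],korient(0,np.pi-a)[0])
    print(round(a,2),get_ft_force().round(1),get_ft_torque().round(2),(get_tcp_pos()-s).round(4),round(get_time(),2))
    if abs(get_ft_torque()[2])>2 or np.linalg.norm(get_ft_force())>50: break
E
```

```text
True 0.008252025041160224 [-3.4179188  -1.11945353 12.41296084]
0.2 [-1.1  0.1  8.5] [ 0.08  0.03 -0.02] [0.0002 0.0004 0.0661] 48.49
0.4 [-1.2  1.7  9.3] [ 0.34  0.16 -0.01] [0.0003 0.0007 0.0661] 48.8
0.6 [-0.9  3.6  8.9] [ 0.59  0.1  -0.07] [0.0005 0.0008 0.0661] 49.11
0.8 [-1.2  4.1  8.9] [ 0.81  0.12 -0.05] [0.0007 0.001  0.0662] 49.42
1.0 [-0.7  5.1  8.4] [ 0.92  0.08 -0.04] [0.0009 0.0012 0.0662] 49.73
1.2 [0.9 5.8 9.9] [ 1.02 -0.02 -0.03] [0.0011 0.0013 0.0663] 50.03
1.4 [0.9 6.5 8.7] [ 0.99 -0.09 -0.01] [0.0014 0.0014 0.0664] 50.34
```

```bash
python3 - <<'E'
from h import *
p=np.array(get_tcp_pos()); q=korient(0,np.pi-1.42)[0]
move_pose([p[0],p[1],.0655],q); print(get_ft_force().round(1),get_ft_torque().round(2))
p=np.array(get_tcp_pos())
hit=movel(p+[0,0,.010],v=.02,until_force=13); print(hit,(get_tcp_pos()-p).round(4),get_ft_force().round(1),get_ft_torque().round(2),get_time())
E
```

```text
[-2.  -2.4  9.4] [-0.25  0.11 -0.11]
True [-0.     -0.0001  0.0085] [ 0.7  1.1 -1.5] [ 0.07 -0.33 -0.02] 51.0667
```

```bash
python3 - <<'E'
from h import *
p=np.array(get_tcp_pos())
command_gripper(.4); movel(p+[0,0,.006],v=.1); wait(.2)
hit=movel(p-[0,0,.012],v=.03,until_force=3.5); print(hit,get_tcp_pos()[2],get_ft_force(),get_time())
movel(p+[0,0,.09],v=.25)
# look at wing
q=korient(0,np.pi-1.42)[0]; 
W=cam("wrist");a=read_camera("wrist")
hsv=cv2.cvtColor(a,cv2.COLOR_RGB2HSV);m=((hsv[...,1]>150)&(hsv[...,2]>60)&((hsv[...,0]<6)|(hsv[...,0]>174))).astype(np.uint8)
n,l,st,c=cv2.connectedComponentsWithStats(m)
for i in range(1,n):
    if st[i,4]>300: print(st[i],c[i].round(),pix2w(W,c[i],.125))
c0=kp((-.058,.0017,.1275))
print(proj(W,c0)); cv2.imwrite("pics/w8.png",a[:,:,::-1]); print(get_time())
E
```

```text
True 0.07261282384162099 [0.26125703 0.1139828  5.83380167] 52.4417
[ 305  217   24   76 1513] [316. 253.] [0.44540616 0.13312004 0.125     ]
[314.55025477 261.21421681]
53.0083
```

```bash
python3 - <<'E'
from h import *
a=cv2.imread("pics/w8.png");hsv=cv2.cvtColor(a,cv2.COLOR_BGR2HSV);m=((hsv[...,1]>150)&(hsv[...,2]>60)&((hsv[...,0]<6)|(hsv[...,0]>174))).astype(np.uint8)
m=m[210:300,290:340]; print(cv2.minAreaRect(np.argwhere(m)[:,::-1].astype(np.float32)))
p=np.array(get_tcp_pos())
p[2]=.08; movel(p,v=.2)
for z in (.0765,.075,.074,.073,.0715):
    p[2]=z; movel(p,v=.03); wait(.15); f=[]
    for _ in range(8): f.append(get_ft_force()[2]); wait(.01)
    print(z,get_tcp_pos()[2].round(4),np.mean(f).round(2),np.std(f).round(2))
p[2]=.16; movel(p,v=.25); print(get_time())
E
```

```text
((26.5, 44.5), (75.0, 23.0), 90.0)
0.0765 0.0769 -0.25 0.37
0.075 0.075 0.04 0.47
0.074 0.0741 3.38 0.63
0.073 0.073 4.31 0.28
0.0715 0.0716 5.57 0.64
56.4333
```

```bash
python3 - <<'E'
from h import *
s=kp((-.058,.0017,0)); o=lambda a:korient(0,np.pi-a)[0]
P=lambda z:s+[0,0,z]
movel(P(.0755),o(1.40),v=.2); command_gripper(0)
print("grip",get_ft_force().round(1),get_ft_torque().round(2))
move_pose(P(.0755),o(1.28)); print("back",get_ft_torque().round(2),get_ft_force().round(1))
move_pose(P(.0755),o(1.40)); print("fwd",get_ft_torque().round(2),get_time())
hit=movel(P(.058),v=.03,until_force=14); z=get_tcp_pos()[2]; print(hit,z,get_ft_force().round(1))
move_pose(P(z),o(1.43)); print("turn",get_ft_torque().round(2),get_ft_force().round(1))
move_pose(P(z),o(1.40)); print(get_time())
command_gripper(.4)
movel(P(.074),v=.1); wait(.15)
print("touch .074",np.mean([get_ft_force()[2] for _ in range(5)]),get_time())
movel(P(.11),v=.25); print(get_time())
E
```

```text
grip [3.3 0.8 2. ] [ 0.15 -0.62 -0.05]
back [ 0.07 -0.78 -0.55] [4.3 0.6 6. ]
fwd [ 0.2  -1.03 -0.01] 57.975
True 0.06704566375562543 [-0.8 -1.3  9.2]
turn [ 0.2  -0.85 -0.03] [4.7 0.7 9.3]
58.8833
touch .074 3.898179543775077 59.8333
60.125
```

```bash
python3 - <<'E'
from h import *
p=np.array(get_tcp_pos()); movel(p+[0,0,.1],v=.25); print(get_time(),job_done())
E
```

```text
the job is handed in; nothing more can be done
60.675 None
```

I handed the job in at about 60.7 s: the garlic is in the compartment, the lid is shut and the stud is turned about 1.40 rad. The stud resisted turning back when unpressed, so it seems to be in its catch. However, my touch checks put it about as high as when free, not 2.5 mm lower, so the catch isn't fully confirmed.

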